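# Pry the terminal cover off the heat press's control box

### The arm

A 6-joint arm with a two-finger parallel gripper is mounted at the origin on the work surface. World frame = base frame: x ahead of the robot, y to its left, z up, the work surface at z = 0. Lengths are in mm, angles in degrees, forces in N, time in s.
With the tool pointing down it reaches from about 325 to 775 mm from the base axis. Payload 5.5 kg.
Tool frame: the origin (TCP) lies at the very end of the fingers, on their centre line; the grasp point (between the pads) lies 19 mm behind it; x points along the fingers, z is the direction in which the jaws open and shut, and the axes are right-handed (so a half turn about x gives the same grasp; the last joint's range is limited). The gripper opens to 85 mm and grips with 20 to 120 N. Pads are 22 mm wide; open, the fingers measure 114 mm over their backs; the gripper's body (76 mm by 85 mm) begins 54 mm behind the grasp point. The pads swing forward as they close: fully open they stand 13 mm farther back than shut.
Start: joints at [-69.024, 5.22, 70.514, -0, 104.267, -3.249], TCP at [246.191, -547.181, 231.275] pointing down, gripper open.
Joint ranges: [-164.24, 164.24], [-49.07, 125.15], [9.68, 141.18], [-86.29, 266.29], [3.28, 154.24], [-151.56, 151.56]. Speed limits (degrees/s): [147.25, 147.25, 172.46, 180, 180, 180].

### API

Orientations are given as a 3x3 rotation matrix whose columns are the frame's x, y, z axes.
In Python, from station import bot gives the robot as it stands. The module is installed in compiled form; this text tells all that it offers.
- The arm moves only by the shell command python3 -m jog 'ROWS' [OPENING] [FORCE]. ROWS is JSON, a list of rows, each an object with "offset": the shift along the tool's x, y, z in cm, a list of three; "turn": the turn about the tool's x in degrees. In form: [{"offset": [x, y, z], "turn": turn}, ...]. A call has 1 to 12 rows; each row is the pose to reach, as a shift and turn from the pose commanded when the call began, along the tool's axes at that moment; what a row does not reach only later rows make up. A row lasts 1/8 s, in which the tool goes at most 62.5 mm and 10.7 degrees, less where a joint would pass 70% of its speed; a pose out of reach is approached as far as the arm can. A call with a gripper value outside its range is refused whole. OPENING is the closure in counts, from 0 (fully open) to 255 (shut), set as the call begins (- or left out, the last holds). The fingers move at their own pace and stop on an object; FORCE is the grip in N (left out, the last holds). Time passes only in rows, so rows that repeat a pose let the fingers close. It gives the time, the measured TCP pose, the force and the opening at its end, in the units of the state.
- bot.get_state(): the state, without advancing time (a new reading comes with each control period).
- bot.snapshot(name): name is "scene" or "side" or "wrist"; returns the picture (480x640x3 uint8, blue, green, red); there is no depth.
- bot.camera_params(name): a dict with "fov_y" (degrees; the focal length in pixels is half the picture's height over the tangent of half this angle, whatever the lens; pixels are square), "cx", "cy" (the principal point, pixels), "position" and "attitude" of the camera in the world. Camera axes: x right, y up, looking along -z (the intrinsics and any distortion apply to the point x, -y, -z); pixel columns grow to the right and rows downward; lengths in mm; the calibration is good to about 2 mm. The wrist camera is an equidistant fisheye: a pixel r from the principal point sees the ray r / f radians off the axis. A picture is of the moment at which its call begins: read the wrist's pose just before it. camera_params takes no time and is no camera call; for the wrist camera it gives the pose at the moment of the call.
- bot.hand_in(): hands the job in, once; it reports no verdict.
The state is a dict: "time": time; "joints": joint angles; "qvel": joint speeds; "tau": joint torques, N m; "ee_pos": TCP position; "ee_rot": TCP orientation; "force": force on the tool from outside, world axes, zero at the start; "ft_torque": the same for the moment, N m; "width": finger opening in mm.
Only numpy, scipy, OpenCV 4.12 (cv2) and the standard library are available. Lean on these libraries where they do the work, as an engineer would, in place of code of your own. Each camera call takes 0.05 s, during which the arm holds its last target. There are 200 camera calls.

### The job

Take the flat-bladed pry tool from the rack, put its blade down into the notch behind the upper edge of the control box's snap-fit cover and pry the cover off, so that it drops flat on the table right in front of the box. Then hang the pry tool upright in its slot of the rack again. Do not touch the cover with the gripper, and leave the round pick in the rack alone.

Things in the scene. Friction and masses are not known exactly. Their poses are not given: they have to be found in the camera images.
- pry_mid (a point): Pry tool, loose, 120 g, hanging upright in the rack: centre of its wooden handle, 111 mm above the table. z up, x across the blade's thickness, y along its width. Handle rectangular, 20 (x) by 30 (y) by 70 mm tall; below it a flat steel collar 40 (x) by 52 (y) by 6 mm, whose underside, 41 mm below this point, rests on the rack; below that a flat blade 3 (x) by 18 (y) mm, 50 mm long.
- blade_tip (a point): Middle of the lower end of the pry tool's blade, 91 mm below the handle's centre along the tool; same axes.
- rack: Fixed low plywood rack 70 (x) by 230 (y) mm, flat top 70 mm above the table; origin at the centre of its underside, z up. Two open slots, each 20 (x) by 36 (y) mm, at y = +55 and -55 mm; one holds the pry tool, the other the pick, each centred, the pry tool's axes along the rack's.
- notch (a point): Mouth of the notch in the fixed grey control box (90 x by 160 y by 120 mm tall): middle of the mouth, at the box's top. z up, x out of the covered side (facing away from the robot), y along the cover. A pocket 18 (x) by 50 (y), 35 mm deep, its outer wall the cover, whose edge is 10 mm below this point. Blade tip 25 to 30 mm below it, then pry outward (+x).
- cover_mid (a point): Centre of the loose white snap-fit cover, 8 (x) by 100 (y) by 110 mm tall, 80 g, upright against the box on a 6 mm sill; z up, x outward; 13 mm in x beyond the notch point. Its upper edge is cut 6 mm lower over the middle 46 mm. Two sprung clips at its sides, 25 mm under the box's top, let go at some 6 to 8 N; with its top pushed 30 to 50 mm out it falls outward.
- pick_mid (a point): Centre of the handle of the pick, the other tool in the rack: same height but with a round handle 26 mm across, a round collar 48 mm across and a thin pointed shaft. To be left alone.
There are look-alikes about, which are no part of the job. Leave any orange or purple look-alike of the part that bears pry_mid alone.

How it is judged:
By the outcome, as a careful person would: the job done as asked, in the order asked, and still so for the second after the job is handed in, with the robot touching nothing.
It also fails if it takes over 54 s, if anything falls off the work surface, if the arm or the gripper's body presses on something with over 40 N, if the wrist force passes 120 N, or if a joint passes its speed limit or range.

## Working session

There is one attempt and no reset: what is moved stays moved. The work goes in short steps, Python scripts to look and compute and a shell command to move; the robot and the scene stay as the last step left them, time stands still between calls to the robot, and variables do not carry over. Pictures are saved under pics/ and viewed, about 8 in all and at most 12, crops included, and the job is handed in when it is done.

```bash
mkdir -p pics; cat > h.py <<'E'
import numpy as np, cv2
from station import bot
def cam(n):
    p=bot.camera_params(n); return p
def project(p,P,wrist=False):
    R=np.array(p['attitude']);t=np.array(p['position']);f=240/np.tan(np.radians(p['fov_y']/2))
    c=R.T@(np.array(P,float)-t); x,y,z=c[0],-c[1],-c[2]
    if wrist:
        r=np.hypot(x,y);th=np.arctan2(r,z);return p['cx']+f*th*x/r,p['cy']+f*th*y/r
    return p['cx']+f*x/z,p['cy']+f*y/z
def ray(p,u,v,wrist=False):
    R=np.array(p['attitude']);t=np.array(p['position']);f=240/np.tan(np.radians(p['fov_y']/2))
    a=np.array([(u-p['cx'])/f,(v-p['cy'])/f])
    if wrist:
        r=np.hypot(*a);s=np.sin(r)/r if r>1e-9 else 1;d=np.array([a[0]*s,-a[1]*s,-np.cos(r)])
    else: d=np.array([a[0],-a[1],-1])
    d=R@d;return t,d/np.linalg.norm(d)
def onplane(p,u,v,z,wrist=False):
    t,d=ray(p,u,v,wrist);return t+d*(z-t[2])/d[2]
def tri(r1,r2):
    (a,d),(b,e)=r1,r2
    s=np.linalg.lstsq(np.stack([d,-e],1),b-a,rcond=None)[0]
    p,q=a+s[0]*d,b+s[1]*e;return (p+q)/2,np.linalg.norm(p-q)
E
python3 - <<'E'
from h import *
for n in("scene","side","wrist"):
    p=bot.camera_params(n);im=bot.snapshot(n);cv2.imwrite(f"pics/{n}0.png",im);print(n,p)
s=bot.get_state();print(s['time'],s['ee_pos'],s['ee_rot'],s['width'],s['force'])
a=[cv2.imread(f"pics/{n}0.png") for n in("scene","side")]
E
```

```text
scene {'fov_y': 47.967233890572885, 'cx': 322.6146010027758, 'cy': 238.40936310285883, 'position': array([1050.89179325,  151.33631356,  742.88400251]), 'attitude': array([[-0.27233474, -0.74843045,  0.60471949],
       [ 0.9621467 , -0.21859069,  0.16276314],
       [ 0.01036917,  0.62615491,  0.77962972]])}
side {'fov_y': 43.19993610854599, 'cx': 318.2025276486304, 'cy': 238.52205137687866, 'position': array([240.31508329, 740.44391852, 667.38580428]), 'attitude': array([[-9.05535313e-01,  2.51448741e-01, -3.41729903e-01],
       [-4.24270194e-01, -5.35205196e-01,  7.30445207e-01],
       [ 7.73908211e-04,  8.06429742e-01,  5.91329411e-01]])}
wrist {'fov_y': 65.70646984690485, 'cx': 323.73830306176905, 'cy': 236.07665810017915, 'position': array([ 319.66348934, -514.02937562,  372.1349895 ]), 'attitude': array([[ 0.409721  ,  0.86591034,  0.28692853],
       [-0.91220867,  0.38961703,  0.12678292],
       [-0.0020096 , -0.31368431,  0.9495252 ]])}
0.15 [ 246.11237736 -546.98470998  230.3941312 ] [[-5.48886954e-04  9.11962798e-01  4.10272536e-01]
 [ 1.40073425e-03  4.10272896e-01 -9.11961725e-01]
 [-9.99998868e-01  7.41188973e-05 -1.50261096e-03]] 85.22914924030947 [ 0.27222355 -0.26415234 -1.12467185]
```

View pics/scene0.png

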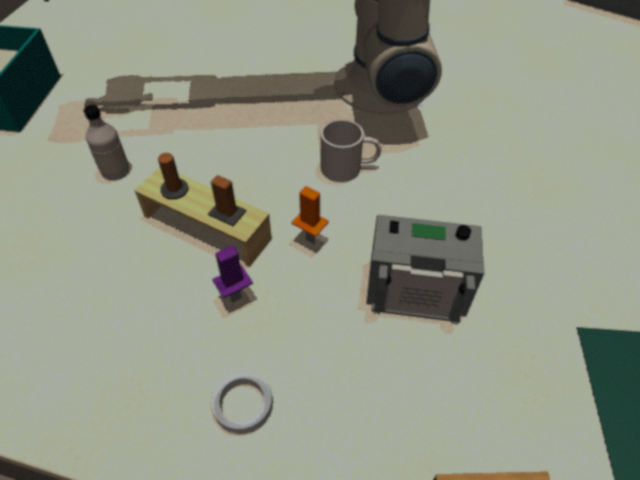

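View pics/side0.png

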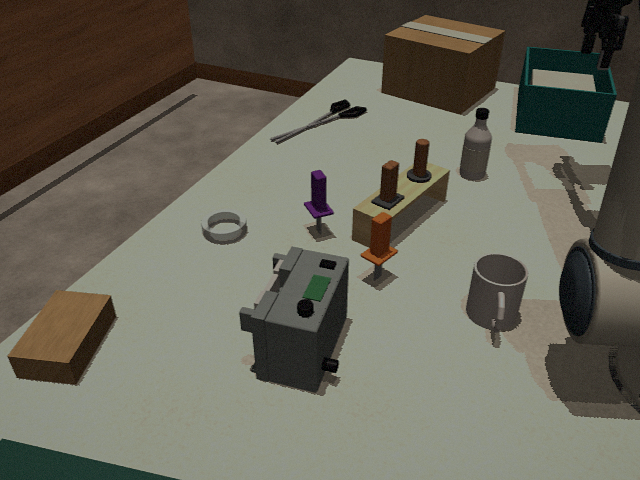

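Scene view: candidates for the pry tool are the rack tool with square handle and rectangular collar (223,195), the round-handled pick with round collar (172,175), the orange look-alike (310,208) and the purple one (230,268). I choose (223,195); in the side view it is at (390,180). The box top is at about (428,242), with the cover on its near side. I'll check this in a close crop.

```bash
python3 - <<'E'
from h import *
a=cv2.imread("pics/scene0.png");b=cv2.imread("pics/side0.png")
def c(im,x,y,w,h,s): return cv2.resize(im[y:y+h,x:x+w],None,fx=s,fy=s,interpolation=cv2.INTER_CUBIC)
w,h=133,100
top=np.hstack([c(a,135,145,w,h,3),c(a,360,205,w,h,3)])
bot_=np.hstack([c(b,345,135,w,h,3),c(b,235,240,w,h,3)])
cv2.imwrite("pics/crop1.png",cv2.convertScaleAbs(np.vstack([top,bot_]),alpha=1.5))
E
```

```text
(no output)
```

View pics/crop1.png

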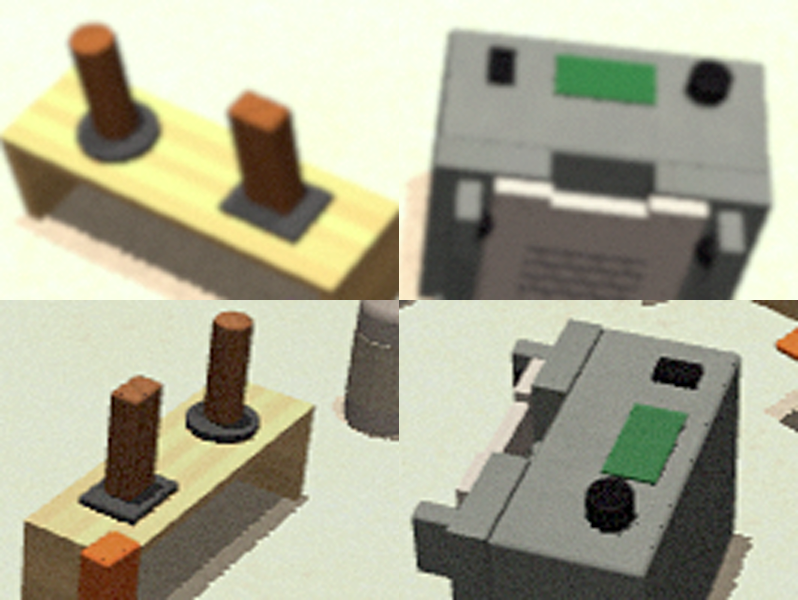

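The crop confirms it: the square handle with rectangular collar (crop 262,110) is the pry tool, and the round one is the pick. The notch's inner edge lies between crop (553,150) and (653,163).

```bash
python3 - <<'E'
from h import *
S=bot.camera_params("scene");D=bot.camera_params("side")
s1=lambda u,v:(135+u/3,145+v/3); s2=lambda u,v:(360+(u-399)/3,205+v/3)
d1=lambda u,v:(345+u/3,135+(v-300)/3); d2=lambda u,v:(235+(u-399)/3,240+(v-300)/3)
def show(n,p,pts,z):
    P=np.array([onplane(p,*q,z) for q in pts]);print(n,P[:,:2].round(1).tolist(),'mean',P.mean(0).round(1));return P
show('handletop S',S,[s1(261,109)],146);show('handletop D',D,[d1(136,390)],146)
print('tri',tri(ray(S,*s1(261,109)),ray(D,*d1(136,390))))
C=show('collar S',S,[s1(*q) for q in((220,207),(250,172),(333,197),(295,241))],76)
print(np.linalg.norm(np.diff(C,axis=0),axis=1))
C=show('collar D',D,[d1(*q) for q in((80,495),(131,521),(178,487),(128,465))],76)
print(np.linalg.norm(np.diff(C,axis=0),axis=1))
C=show('rack S',S,[s1(*q) for q in((3,137),(333,291))],70);e=C[1]-C[0];print(np.linalg.norm(e),np.degrees(np.arctan2(e[1],e[0])))
C=show('rack D',D,[d1(*q) for q in((25,520),(90,550),(315,405))],70);
e=C[2]-C[1];print(np.linalg.norm(e),np.degrees(np.arctan2(e[1],e[0])))
C=show('box S',S,[s2(*q) for q in((448,31),(763,66),(771,206),(437,163))],120);e=C[1]-C[0];f=C[2]-C[3];print(np.linalg.norm(np.diff(C,axis=0),axis=1),[np.degrees(np.arctan2(k[1],k[0])) for k in(e,f)])
C=show('notch inner S',S,[s2(*q) for q in((553,151),(653,164))],120);e=C[1]-C[0];print(np.linalg.norm(e),np.degrees(np.arctan2(e[1],e[0])))
C=show('box D',D,[d2(*q) for q in((568,320),(740,356),(640,577),(450,540))],120);print(np.linalg.norm(np.diff(C,axis=0),axis=1));e=C[2]-C[1];print(np.degrees(np.arctan2(e[1],e[0])))
C=show('notch inner D',D,[d2(*q) for q in((565,388),(530,458))],120)
E
```

```text
handletop S [[522.6, -153.5]] mean [ 522.6 -153.5  146. ]
handletop D [[519.8, -153.3]] mean [ 519.8 -153.3  146. ]
tri (array([ 520.6301125 , -154.82346315,  144.51328422]), np.float64(1.2147684011425242))
collar S [[536.8, -181.9], [508.1, -176.2], [512.6, -125.3], [548.0, -133.5]] mean [ 526.3 -154.2   76. ]
[29.23431303 51.14205278 36.35902451]
collar D [[544.6, -137.7], [507.2, -123.9], [494.0, -171.4], [530.1, -182.4]] mean [ 519.  -153.9   76. ]
[39.88754169 49.22623083 37.70911563]
rack S [[517.7, -324.7], [570.1, -104.0]] mean [ 543.9 -214.4   70. ]
226.92252651641485 76.63211844076903
rack D [[567.4, -106.9], [521.1, -93.6], [447.3, -314.8]] mean [ 511.9 -171.8   70. ]
233.1013635856429 -108.44366425856153
box S [[500.9, 88.1], [479.1, 245.7], [565.3, 257.5], [584.7, 100.9]] mean [532.5 173.1 120. ]
[159.11716219  86.9591933  157.82137544] [np.float64(97.8538864550258), np.float64(97.06327996259861)]
notch inner S [[562.0, 153.2], [556.3, 200.7]] mean [559.1 176.9 120. ]
47.87309395466662 96.8680021823882
box D [[584.4, 100.1], [495.3, 90.4], [475.1, 247.0], [558.5, 261.6]] mean [528.3 174.8 120. ]
[ 89.62974385 157.84054407  84.75674627]
97.35231989472653
notch inner D [[561.1, 148.6], [552.5, 200.0]] mean [556.8 174.3 120. ]
```

```bash
cat >> h.py <<'E'
def plan(cpos,cyaw,tpos,tyaw):
    """cmd pose (jaw-axis yaw deg, tool down) -> offset cm in tool axes, turn deg"""
    c=np.radians(cyaw);z=np.array([np.cos(c),np.sin(c),0]);x=np.array([0,0,-1.]);y=np.cross(z,x)
    d=(np.array(tpos,float)-cpos)/10
    return (np.array([x,y,z])@d).round(2),-(tyaw-cyaw)
E
python3 - <<'E'
from h import *
S=bot.camera_params("scene");D=bot.camera_params("side")
for n,a,b in (('bottle top',(92,107),(482,112)),('orange top',(311,191),(382,217)),('purple top',(229,252),(318,174)),('mug rim',(343,133),(499,268)),('knob',(464,229),(306,303)),('pick',(166,157),(422,142))):
    print(n,tri(ray(S,*a),ray(D,*b)))
print(bot.get_state()['ee_pos'])
print(plan([246.2,-547.2,231.3],-65.8,[521,-154,240],-15.5))
E
```

```text
bottle top (array([ 423.26410389, -435.64292404,  149.59526171]), np.float64(3.7828236248221394))
orange top (array([485.65088278, -21.2954915 , 127.10621937]), np.float64(1.1254210271529763))
purple top (array([634.38335741, -99.6022238 , 127.32539387]), np.float64(1.3731447687929428))
mug rim (array([294.98602045, -17.04303072,  91.69788098]), np.float64(1.9973027647917692))
knob (array([502.7863283 , 218.58021186, 134.7708084 ]), np.float64(2.1180747975688745))
pick (array([ 496.10300467, -261.42075754,  145.26505555]), np.float64(0.353051906663605))
[ 246.11237736 -546.98470998  230.3941312 ]
(array([ -0.87,  41.18, -24.6 ]), -50.3)
```

```bash
python3 -m jog '[{"offset":[-0.1,4.5,-2.7],"turn":-6},{"offset":[-0.2,9,-5.4],"turn":-12},{"offset":[-0.3,13.7,-8.2],"turn":-18},{"offset":[-0.4,18.3,-11],"turn":-24},{"offset":[-0.5,22.9,-13.7],"turn":-30},{"offset":[-0.6,27.5,-16.4],"turn":-36},{"offset":[-0.7,32,-19.2],"turn":-42},{"offset":[-0.8,36.6,-21.9],"turn":-48},{"offset":[-0.9,41.2,-24.6],"turn":-52},{"offset":[-0.9,41.2,-24.6],"turn":-52},{"offset":[-0.9,41.2,-24.6],"turn":-52},{"offset":[-0.9,41.2,-24.6],"turn":-52}]'
python3 - <<'E'
from h import *
W=bot.camera_params("wrist");im=bot.snapshot("wrist");cv2.imwrite("pics/w1.png",im);np.save("w1.npy",W)
for P in ([521,-154,146],[496,-261,146],[521,-154,76]): print(np.round(project(W,P,True)))
E
```

```text
time: 1.65
ee_pos: [520.4, -154.9, 240.2]
ee_rot: [[-0.0, 0.24, 0.971], [-0.0, 0.971, -0.24], [-1.0, -0.0, -0.0]]
force: [0.4, 0.1, 0.6]
width: 85.2
[325. 238.]
[326. 369.]
[324. 212.]
```

View pics/w1.png

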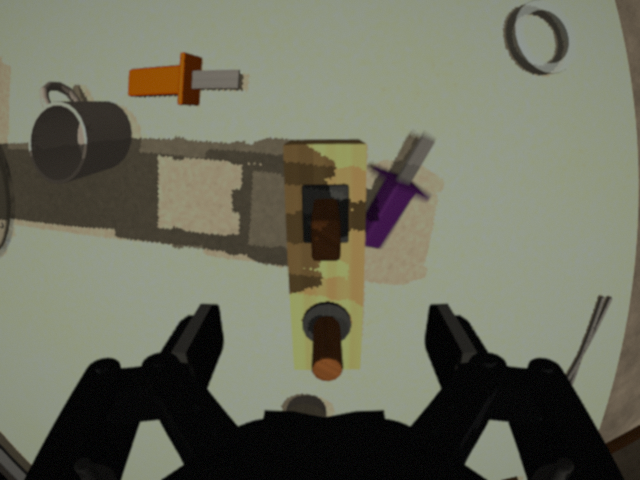

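The wrist view shows the pry tool upright in the rack at about (326,230), with a rectangular collar. The pick is at (327,350), and the orange and purple tools are clear of it. I'll measure edges next.

```bash
python3 - <<'E'
from h import *
W=np.load("w1.npy",allow_pickle=True).item();im=cv2.imread("pics/w1.png").astype(int)
b,g,r=im[...,0],im[...,1],im[...,2]
m=((r-b>25)&(r>1.6*g)).astype(np.uint8); m[:, :280]=0;m[:,370:]=0
n,l,st,ce=cv2.connectedComponentsWithStats(m)
for i in range(1,n):
    if st[i,4]>100: print('brown',st[i],ce[i])
# rack long edges: yellow wood rows
y=((r-b>35)&(r<1.5*g)).astype(np.uint8)
y[:,:270]=0;y[:,385:]=0
for row in (160,175,285,355):
    x=np.where(y[row])[0];print(row,x.min(),x.max(),[onplane(W,q,row,70,True)[:2].round(1).tolist() for q in(x.min(),x.max()+1)])
d=((im.max(2)<75)&(abs(r-b)<25)).astype(np.uint8);d[:,:296]=0;d[:,356:]=0
for row in(195,210,235): 
    x=np.where(d[row])[0];print('collar',row,x.min(),x.max(),[onplane(W,q,row,76,True)[:2].round(1).tolist() for q in(x.min(),x.max()+1)])
for col in(307,312,345):
    x=np.where(d[180:250,col])[0]+180;print('collar col',col,x.min(),x.max(),[onplane(W,col,q,76,True)[:2].round(1).tolist() for q in(x.min(),x.max()+1)])
for q in ((313,259),(340,259),(313,235)): print(q,im[q[1]-3,q[0]],onplane(W,*q,146,True)[:2].round(1))
print(im[225:264:2,326].tolist())
E
```

```text
brown [ 311  200   29   60 1267] [325.02052092 232.71270718]
brown [ 313  318   28   62 1205] [326.86307054 351.42738589]
160 284 366 [[498.6, -103.1], [566.5, -119.9]]
175 286 367 [[496.9, -115.9], [564.5, -132.6]]
285 290 363 [[472.7, -215.8], [539.8, -232.4]]
355 293 360 [[453.0, -294.4], [521.0, -311.5]]
collar 195 302 347 [[506.3, -135.0], [543.9, -144.3]]
collar 210 302 348 [[503.0, -147.6], [541.8, -157.2]]
collar 235 303 347 [[498.1, -169.5], [536.0, -178.8]]
collar col 307 184 242 [[512.8, -126.9], [499.6, -177.4]]
collar col 312 184 231 [[516.8, -128.0], [506.4, -168.7]]
collar col 345 185 241 [[543.4, -135.4], [532.0, -184.5]]
(313, 259) [15 28 45] [ 509.8 -166.5]
(340, 259) [ 60  98 113] [ 527.7 -171. ]
(313, 235) [11 22 38] [ 514.1 -149.8]
[[14, 30, 52], [11, 25, 45], [13, 26, 45], [9, 25, 43], [9, 24, 44], [12, 24, 44], [0, 18, 38], [14, 25, 42], [8, 20, 38], [11, 23, 41], [12, 23, 41], [8, 25, 44], [10, 24, 44], [9, 23, 41], [13, 26, 45], [11, 25, 44], [8, 22, 41], [21, 40, 52], [77, 129, 127], [93, 154, 149]]
```

```bash
python3 -m jog '[{"offset":[4,0,0.1],"turn":0},{"offset":[8,0,0.1],"turn":0},{"offset":[11,0,0.1],"turn":0},{"offset":[13,0,0.1],"turn":0},{"offset":[14.7,0,0.1],"turn":0},{"offset":[14.7,0,0.1],"turn":0},{"offset":[14.7,0,0.1],"turn":0}]'
python3 -m jog '[{"offset":[0,0,0],"turn":0},{"offset":[0,0,0],"turn":0},{"offset":[0,0,0],"turn":0},{"offset":[0,0,0],"turn":0},{"offset":[0,0,0],"turn":0},{"offset":[0,0,0],"turn":0},{"offset":[0,0,0],"turn":0},{"offset":[0,0,0],"turn":0}]' 255 80
```

```text
time: 2.58
ee_pos: [522.5, -154.3, 94.6]
ee_rot: [[0.002, 0.238, 0.971], [-0.001, 0.971, -0.238], [-1.0, -0.0, 0.002]]
force: [-0.1, -1.3, 0.5]
width: 85.6
time: 3.58
ee_pos: [522.1, -154.0, 93.6]
ee_rot: [[0.0, 0.238, 0.971], [-0.0, 0.971, -0.238], [-1.0, 0.0, 0.0]]
force: [-0.6, 0.2, 4.0]
width: 19.1
```

```bash
python3 -m jog '[{"offset":[-2,0,0],"turn":0},{"offset":[-5,0,0],"turn":0},{"offset":[-9,0,0],"turn":0},{"offset":[-13,0,0],"turn":0},{"offset":[-15.7,0,0],"turn":0},{"offset":[-15.7,0,0],"turn":0}]'
python3 -c "
from h import *
print(plan([522,-154.1,250.3],-13.8,[566.5,177.5,240],7.3))
print(bot.get_state()['width'])"
```

```text
time: 4.32
ee_pos: [522.7, -154.3, 253.7]
ee_rot: [[0.005, 0.238, 0.971], [-0.002, 0.971, -0.238], [-1.0, -0.001, 0.005]]
force: [0.8, 0.6, -2.3]
width: 18.8
(array([ 1.03, 33.26, -3.59]), -21.1)
18.84172166053839
```

```bash
python3 -m jog '[{"offset":[0,4,-0.4],"turn":-2.5},{"offset":[0,8,-0.8],"turn":-5},{"offset":[0,12,-1.3],"turn":-7.5},{"offset":[0,16,-1.7],"turn":-10},{"offset":[0,20,-2.1],"turn":-13},{"offset":[0,24,-2.6],"turn":-16},{"offset":[0,28,-3],"turn":-19},{"offset":[0.5,31,-3.3],"turn":-21},{"offset":[1,33.3,-3.6],"turn":-21},{"offset":[1,33.3,-3.6],"turn":-21},{"offset":[1,33.3,-3.6],"turn":-21},{"offset":[1,33.3,-3.6],"turn":-21}]'
python3 - <<'E'
from h import *
ims=[]
for n in("scene","side","wrist"):
    p=bot.camera_params(n);np.save(n+"2.npy",p);im=bot.snapshot(n);cv2.imwrite(f"pics/{n}2.png",im)
    q=project(p,[566,178,140],n=="wrist");print(n,np.round(q));x,y=int(q[0]),int(q[1])
    x=min(max(x-66,0),640-133);y=min(max(y-66,0),480-100);print(x,y)
    ims.append(cv2.resize(im[y:y+100,x:x+133],None,fx=3,fy=3,interpolation=cv2.INTER_CUBIC))
ims.append(0*ims[0])
cv2.imwrite("pics/crop2.png",cv2.convertScaleAbs(np.vstack([np.hstack(ims[:2]),np.hstack(ims[2:])]),alpha=1.5))
print(bot.get_state()['ee_pos'])
E
```

```text
time: 5.82
ee_pos: [566.4, 177.0, 240.6]
ee_rot: [[0.0, -0.124, 0.992], [-0.0, 0.992, 0.124], [-1.0, -0.0, 0.0]]
force: [0.4, 1.2, -1.6]
width: 19.2
scene [430. 253.]
364 186
side [277. 269.]
210 203
wrist [323. 236.]
257 169
[566.41737906 177.26053634 240.6869504 ]
```

View pics/crop2.png

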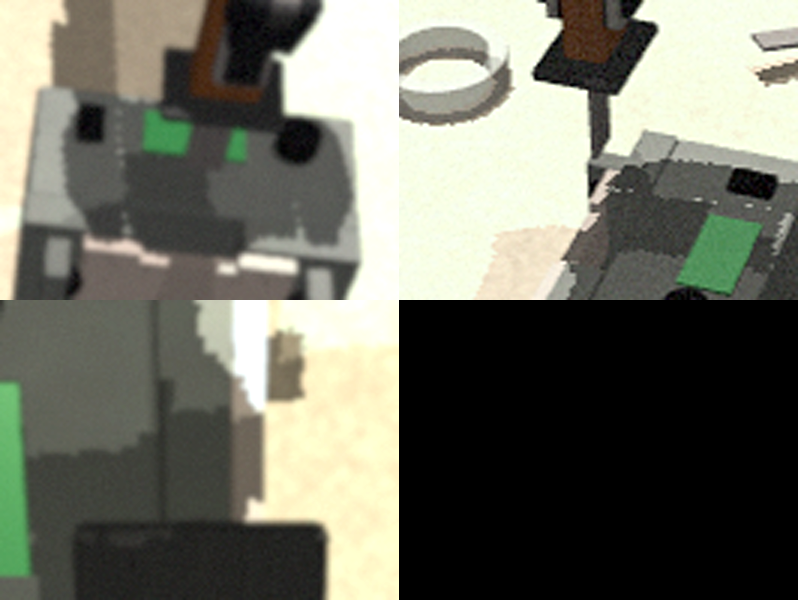

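```bash
python3 - <<'E'
from h import *
W=np.load("wrist2.npy",allow_pickle=True).item();S=bot.camera_params("scene");D=bot.camera_params("side")
w=lambda u,v:(257+u/3,169+(v-300)/3)
for n,q,z in (('inner',(163,410),120),('inner',(163,510),120),('notch end',(163,380),120),('cover in mid',(233,440),104),('cover in side',(232,390),110),('cover out',(267,450),104)):
    P=onplane(W,*w(*q),z,True);u=np.array([.992,.127,0]);v=np.array([-.127,.992,0]);print(n,P.round(1),'u',round(P@u,1),'v',round(P@v,1))
P=np.array([566.4,177.2,0]);print('tcp u,v',P@u,P@v)
for z in(167,197): print(np.round(project(S,[566.4,177.2,z])),np.round(project(D,[566.4,177.2,z])))
print('tip tri',tri(ray(S,364+210/3,186+172/3),ray(D,210+(598-399)/3,203+192/3)))
print('side notch ends px', [np.round(project(D,[566+9*.992*a-25*.127*b,178+9*.127*a+25*.992*b,120])) for a in(-1,1) for b in(-1,1)])
E
```

```text
inner [555.3 193.1 120. ] u 575.4 v 121.0
inner [558.3 167.7 120. ] u 575.1 v 95.5
notch end [554.5 200.5 120. ] u 575.5 v 128.5
cover in mid [574.2 183.5 104. ] u 592.9 v 109.1
cover in side [571.8 197.9 110. ] u 592.4 v 123.7
cover out [583.3 181.9 104. ] u 601.7 v 106.4
tcp u,v 584.3732 103.8496
[433. 241.] [276. 253.]
[437. 227.] [275. 235.]
tip tri (array([560.71103473, 182.47354227, 151.98938481]), np.float64(7.325019713919595))
side notch ends px [array([290., 271.]), array([277., 293.]), array([278., 268.]), array([265., 290.])]
```

The blade is over the notch: pocket spans u 575.3–592.7, TCP is at 584.4, and v matches within 0.5 mm. Descending.

```bash
python3 -m jog '[{"offset":[2.5,0,0],"turn":0},{"offset":[4,0,0],"turn":0},{"offset":[4.8,0,0],"turn":0},{"offset":[5.4,0,0],"turn":0},{"offset":[6,0,0],"turn":0},{"offset":[6.5,0,0],"turn":0},{"offset":[7,0,0],"turn":0},{"offset":[7.4,0,0],"turn":0},{"offset":[7.4,0,0],"turn":0},{"offset":[7.4,0,0],"turn":0}]'
```

```text
time: 7.22
ee_pos: [566.4, 178.0, 166.5]
ee_rot: [[0.0, -0.126, 0.992], [0.0, 0.992, 0.126], [-1.0, 0.0, 0.0]]
force: [0.0, -0.4, -0.3]
width: 19.0
```

```bash
python3 -m jog '[{"offset":[0,0,0.3],"turn":0},{"offset":[0,0,0.6],"turn":0},{"offset":[0,0,0.9],"turn":0},{"offset":[0,0,1.1],"turn":0},{"offset":[0,0,1.3],"turn":0},{"offset":[0,0,1.5],"turn":0}]'
python3 -m jog '[{"offset":[0,0,0.2],"turn":0},{"offset":[0,0,0.4],"turn":0},{"offset":[0,0,0.6],"turn":0},{"offset":[0,0,0.8],"turn":0}]'
```

```text
time: 7.98
ee_pos: [580.7, 179.8, 166.5]
ee_rot: [[-0.001, -0.126, 0.992], [-0.0, 0.992, 0.126], [-1.0, -0.0, -0.001]]
force: [-2.8, -0.3, 1.5]
width: 19.4
time: 8.48
ee_pos: [589.6, 180.8, 166.0]
ee_rot: [[0.001, -0.126, 0.992], [-0.0, 0.992, 0.126], [-1.0, -0.0, 0.001]]
force: [-0.3, 0.0, -1.6]
width: 19.2
```

```bash
python3 -m jog '[{"offset":[0,0,0.4],"turn":0},{"offset":[0,0,0.8],"turn":0},{"offset":[0,0,1.2],"turn":0},{"offset":[0,0,1.6],"turn":0},{"offset":[0,0,2.0],"turn":0},{"offset":[0,0,2.4],"turn":0},{"offset":[0,0,2.8],"turn":0},{"offset":[0,0,3.2],"turn":0},{"offset":[0,0,3.2],"turn":0},{"offset":[0,0,3.2],"turn":0},{"offset":[0,0,3.2],"turn":0},{"offset":[0,0,3.2],"turn":0}]'
python3 - <<'E'
from h import *
ims=[]
for n,x,y in(("scene",330,180),("side",160,210)):
    im=bot.snapshot(n);cv2.imwrite(f"pics/{n}3.png",im)
    ims.append(cv2.resize(im[y:y+220,x:x+200],None,fx=2,fy=2,interpolation=cv2.INTER_CUBIC))
cv2.imwrite("pics/crop3.png",cv2.convertScaleAbs(np.hstack(ims),alpha=1.4))
E
```

```text
time: 9.98
ee_pos: [620.8, 184.9, 166.3]
ee_rot: [[0.0, -0.126, 0.992], [0.0, 0.992, 0.126], [-1.0, 0.0, 0.0]]
force: [-0.1, 0.6, -1.4]
width: 19.2
```

View pics/crop3.png

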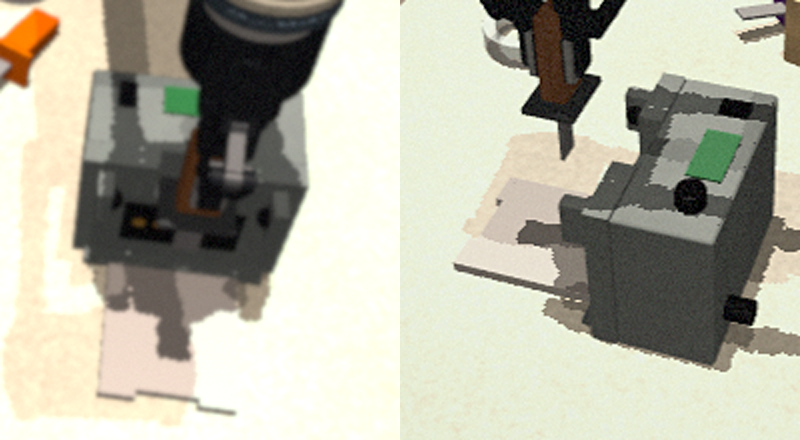

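The cover lies flat on the table in front of the box (scene crop ~(150,350), side crop ~(520,230)), and the blade is clear above it. Now lifting and returning to the rack.

```bash
python3 -m jog '[{"offset":[-3,0,0],"turn":0},{"offset":[-6,0,0],"turn":0},{"offset":[-8.4,0,0],"turn":0},{"offset":[-8.4,0,0],"turn":0}]'
python3 -c "
from h import *
print(plan([621.2,184.7,250.3],7.2,[522,-154.1,250.3],-13.8))"
```

```text
time: 10.58
ee_pos: [621.6, 185.0, 253.2]
ee_rot: [[0.005, -0.126, 0.992], [0.001, 0.992, 0.126], [-1.0, 0.001, 0.005]]
force: [-0.7, 0.0, -1.6]
width: 19.1
(array([  0.  , -32.37, -14.09]), 21.0)
```

```bash
python3 -m jog '[{"offset":[0,-3.5,-1.5],"turn":2},{"offset":[0,-7,-3],"turn":4},{"offset":[0,-11,-4.8],"turn":7},{"offset":[0,-15,-6.5],"turn":10},{"offset":[0,-19,-8.3],"turn":13},{"offset":[0,-23,-10],"turn":16},{"offset":[0,-27,-11.8],"turn":19},{"offset":[0,-30,-13],"turn":21},{"offset":[0,-32.4,-14.1],"turn":21},{"offset":[0,-32.4,-14.1],"turn":21},{"offset":[0,-32.4,-14.1],"turn":21},{"offset":[0,-32.4,-14.1],"turn":21}]'
python3 - <<'E'
from h import *
ims=[]
for n,x,y in(("scene",135,130),("side",320,110),("wrist",250,130)):
    p=bot.camera_params(n);np.save(n+"4.npy",p);im=bot.snapshot(n);cv2.imwrite(f"pics/{n}4.png",im)
    ims.append(cv2.resize(im[y:y+120,x:x+133],None,fx=3,fy=3,interpolation=cv2.INTER_CUBIC)[:300 if n=="wrist" else 360])
a=cv2.imread("pics/scene4.png")[280:400,350:483];b=cv2.resize(a,None,fx=3,fy=3)[:300]
ims=[np.hstack([i[:300] for i in ims[:2]]),np.hstack([ims[2][:300],b])]
cv2.imwrite("pics/crop4.png",cv2.convertScaleAbs(np.vstack(ims),alpha=1.4))
E
```

```text
time: 12.08
ee_pos: [521.9, -153.3, 249.8]
ee_rot: [[-0.0, 0.237, 0.972], [0.0, 0.972, -0.237], [-1.0, 0.0, -0.001]]
force: [-0.5, -0.2, -1.2]
width: 19.5
```

View pics/crop4.png

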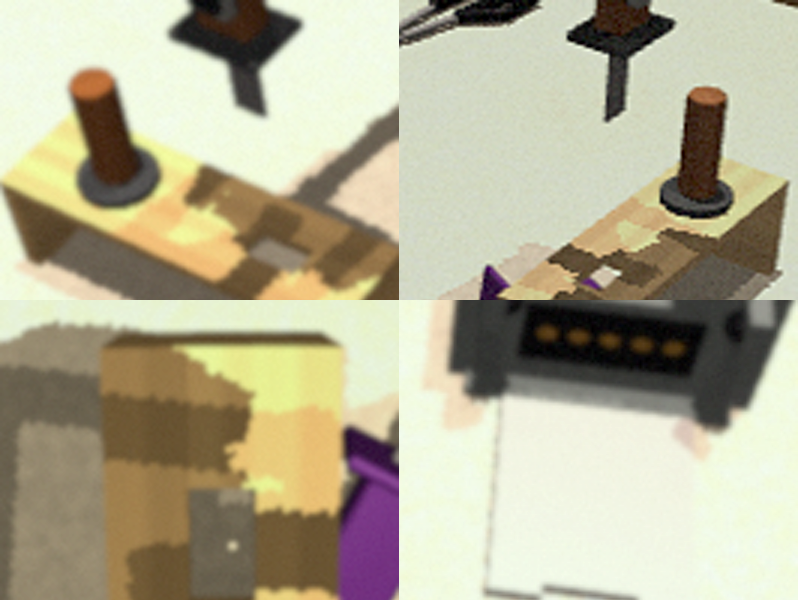

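The tool is back over the rack. The empty slot shows in the wrist crop at (189–254, 490+), and the cover lies flat against the foot of the box in the scene crop. I'll measure the slot and the blade.

```bash
python3 - <<'E'
from h import *
W=np.load("wrist4.npy",allow_pickle=True).item();S=bot.camera_params("scene");D=bot.camera_params("side")
u=np.array([.972,-.234,0]);v=np.array([.234,.972,0])
im=cv2.imread("pics/wrist4.png")
for q in((313,215),(335,215),(324,193.3)):
    P=onplane(W,*q,70,True);print(P.round(1),'u',round(P@u,1),'v',round(P@v,1))
P=bot.get_state()['ee_pos'];print('tcp',P.round(1),P@u,P@v)
t=tri(ray(S,219,167),ray(D,391.3,149.3));print('tip',t,t[0]@u,t[0]@v,'expected px',project(S,[522,-154,176]),project(D,[522,-154,176]))
S4=S
for q,z in(((378.3,377.3),8),((395,379),8),((383.7,313),8)):
    print('cover',onplane(S,*q,z).round(1))
ux=np.array([.992,.126]);print('box front centre',np.array([566.4,177.5])+9*ux)
# slot full extent & cover outline in side view
b=cv2.imread("pics/side4.png");cv2.imwrite("pics/x.png",b)
E
```

```text
[ 511.1 -156.7   70. ] u 533.4 v -32.7
[ 530.2 -161.4   70. ] u 553.2 v -32.8
[ 525.4 -139.8   70. ] u 543.4 v -12.9
tcp [ 521.9 -153.6  250.2] 543.2559043813933 -27.15383683608276
tip (array([ 521.09711926, -154.95368862,  175.18194452]), np.float64(0.8661980090333531)) 542.765563053948 -28.678259428977327 expected px (np.float64(219.16046177429303), np.float64(166.86192456801354)) (np.float64(390.4822785725825), np.float64(149.20107251644288))
cover [706.7 145.7   8. ]
cover [702.6 169.5   8. ]
cover [598.9 131.3   8. ]
box front centre [575.328 178.634]
```

```bash
python3 -m jog '[{"offset":[4,0,0],"turn":0},{"offset":[7,0,0],"turn":0},{"offset":[9,0,0],"turn":0},{"offset":[10.5,0,0],"turn":0},{"offset":[12,0,0],"turn":0},{"offset":[13.5,0,0],"turn":0},{"offset":[14.7,0,0],"turn":0},{"offset":[15.2,0,0],"turn":0},{"offset":[15.6,0,0],"turn":0},{"offset":[15.6,0,0],"turn":0},{"offset":[15.6,0,0],"turn":0}]'
```

```text
time: 13.6
ee_pos: [522.0, -154.4, 94.8]
ee_rot: [[0.001, 0.238, 0.971], [-0.0, 0.971, -0.238], [-1.0, -0.0, 0.001]]
force: [0.5, -0.3, -1.5]
width: 18.9
```

```bash
python3 -m jog '[{"offset":[0.05,0,0],"turn":0},{"offset":[0.1,0,0],"turn":0},{"offset":[0.1,0,0],"turn":0},{"offset":[0.1,0,0],"turn":0}]'
python3 -m jog '[{"offset":[0,0,0],"turn":0},{"offset":[0,0,0],"turn":0},{"offset":[0,0,0],"turn":0},{"offset":[0,0,0],"turn":0},{"offset":[0,0,0],"turn":0},{"offset":[0,0,0],"turn":0},{"offset":[0,0,0],"turn":0},{"offset":[0,0,0],"turn":0}]' 0 20
```

```text
time: 14.1
ee_pos: [521.8, -154.3, 93.6]
ee_rot: [[0.0, 0.238, 0.971], [-0.0, 0.971, -0.238], [-1.0, -0.0, 0.001]]
force: [-0.9, 0.4, 1.5]
width: 19.2
time: 15.1
ee_pos: [521.7, -154.3, 93.3]
ee_rot: [[-0.0, 0.238, 0.971], [-0.0, 0.971, -0.238], [-1.0, -0.0, -0.0]]
force: [0.4, 0.0, -0.0]
width: 85.4
```

Released. Next I'll retreat straight up, then back away to clear the views.

```bash
python3 -m jog '[{"offset":[-2,0,0],"turn":0},{"offset":[-5,0,0],"turn":0},{"offset":[-9,0,0],"turn":0},{"offset":[-13,0,0],"turn":0},{"offset":[-16,0,0],"turn":0},{"offset":[-16,0,-4],"turn":0},{"offset":[-16,0,-8],"turn":0},{"offset":[-16,0,-12],"turn":0},{"offset":[-16,0,-12],"turn":0},{"offset":[-16,0,-12],"turn":0}]'
python3 - <<'E'
from h import *
ims=[]
for n,x,y in(("scene",130,140),("side",160,120)):
    im=bot.snapshot(n);cv2.imwrite(f"pics/{n}5.png",im)
    ims.append(im)
a,b=ims
a=cv2.resize(a[140:400,110:510],(800,520)) 
cv2.imwrite("pics/f1.png",cv2.convertScaleAbs(a,alpha=1.1))
cv2.imwrite("pics/f2.png",cv2.convertScaleAbs(cv2.resize(b[120:390,170:490],None,fx=2,fy=2),alpha=1.1))
E
```

```text
time: 16.35
ee_pos: [405.6, -125.9, 254.5]
ee_rot: [[0.002, 0.238, 0.971], [-0.001, 0.971, -0.238], [-1.0, -0.0, 0.002]]
force: [0.9, -0.2, -0.3]
width: 85.3
```

View pics/f1.png

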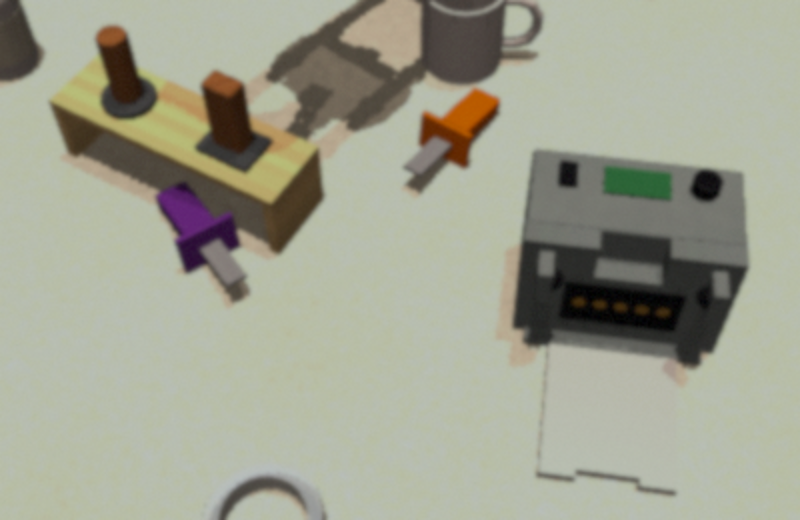

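View pics/f2.png

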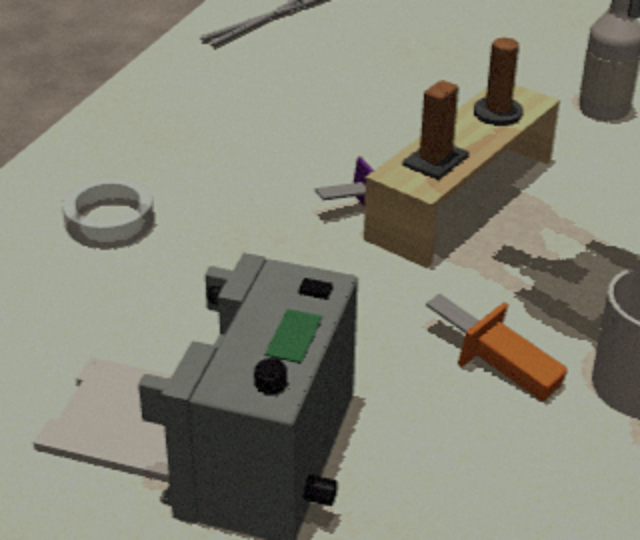

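Final views: the pry tool hangs upright in its slot (scene crop 228,115) and the pick is in place (120,65). The cover lies flat right in front of the box (610,415). The orange and purple tools lie on the table. They stood on their blade tips at the start and had already toppled by themselves in the first wrist picture at 1.65 s, before I touched anything.

```bash
python3 -c "
from station import bot
s=bot.get_state();print(s['time'],s['force'],s['width'],bot.hand_in())"
```

```text
the job is handed in; nothing more can be done
16.45 [ 0.73451246 -1.64386643 -0.22379574] 85.4208291118803 None
```

I pried the cover off with the pry tool, hung the tool back in its rack slot and handed the job in at 16.5 s of the 54 s allowed. No verdict was reported.

- **Cover:** it lies flat on the table right in front of the box, with its near edge about 17 mm from the box front. Its measured length was 109 mm against the 110 mm given. Only the blade touched it. I put the blade tip about 27 mm into the notch and pushed it 55 mm outward.
- **Pry tool:** it hangs upright in its slot with the collar on the rack. The gripper is open and well clear.
- **Pick:** it was not touched and still stands in place.
- **Forces:** every reading I took stayed within about 4 N.
- **Look-alikes:** the orange and purple tools are now lying down. They stood on their blade tips at the start and had already toppled by 1.65 s, before the arm touched anything.
- **Measurements that disagreed:** one blade-tip position over the box was off by about 15 mm in height, with the two camera rays missing each other by 7 mm. I relied instead on the predicted pixel positions, which matched sideways within 1 px. The side view also put the rack's angle 5° away from the other readings (about 76.6°), so I used those.

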